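Clamp a used gear and hold the loupe at focus over it

TASK

Get the used gear in the small vise ready for inspection: slide the vise's loose jaw in until it holds the gear against the fixed jaw. Then pick up the loupe and hold it level, its lens centred over the clamped gear and its rim at the height of the disc on the vise's thin post, and finish while still holding it steady there. Do not let the loupe touch the vise or the gear, and leave the disc on the post and the other parts on the table where they are.

Things in the scene. Friction and masses are not known exactly. Their poses are not given: they have to be found in the camera images.
- vise: Small grey vise fixed to the table; it cannot move. Origin: on the table under the middle of its bed; x points from the loose jaw to the fixed jaw (level), z up. Body 190 mm long (x from -120 to +70 mm), 76 mm wide. Bed surface (steel, the gear stands on it) at z = 30 mm. Fixed jaw: flat face at x = +40 mm, 70 mm wide, 24 mm thick, top at z = 54 mm. A thin upright steel post (10 mm across, top at z = 175 mm) stands at x = +55, y = +85 mm and carries the focal disc.
- vise_jaw (a joint): Loose jaw of the vise: value = gap between the two flat jaw faces in m (0 shut, at most 0.09); it gets smaller as the jaw slides along the vise's +x. It slides with about 4 N of friction and stays where it is left. The jaw is 70 mm wide, 18 mm thick, top at vise z = 54 mm; its gap is 44 mm when it holds the gear tight.
- jaw_grip (a point): Middle of the grip part of the loose jaw's upright square steel grip peg, 16 x 16 mm, sides parallel to the vise's x and y, standing on a 30 mm wide tail behind the jaw (48 mm behind the jaw face). This point is at vise z = 62 mm; the peg's top is 18 mm above it (z = 80 mm), the tail's top 17 mm below it (z = 45 mm). It can be pinched from above across the vise's y, or pushed. Axes as the vise's.
- gear: The gear in the vise: round dark steel gear, 44 mm across its teeth, 20 mm tall, with a hub 24 mm across up to 26 mm; loose between the jaws, standing flat on the bed. About 0.18 kg. Origin: centre of its underside, z up.
- gear_top (a point): Centre of the top of the gear's hub, 26 mm above the gear's origin.
- focal_mark (a point): Centre of the focal disc, a flat dark steel disc 26 mm across and 6 mm thick round the vise's post. The height of this point (110 to 155 mm above the table) is the height at which the middle of the loupe's rim is to be held. The disc is held by friction and could be knocked along the post: leave it.
- loupe: Loupe lying flat on the table: round aluminium rim 72 mm across and 12 mm tall with a clear lens, and a straight black handle. Origin: underside, under the lens centre; z up through the lens; the handle runs along -x. Handle: 16 mm wide (y), 26 mm tall (z from 0 to 26 mm), x from -44 to -139 mm. About 0.13 kg, balanced near x = -63 mm.
- loupe_lens (a point): Centre of the lens at mid-height of the rim, 6 mm above the loupe's origin.
- loupe_grip (a point): Good place to grip the loupe: on the handle at loupe x = -78 mm, y = 0, z = 15 mm. Axes as the loupe's.
- pinion: Bystander, to be left alone: rusty pinion with a thin hub, 32 mm across, 34 mm tall. Origin: centre of its underside.
- bearing: Bystander, to be left alone: steel bearing ring, 52 mm across, 15 mm tall. Origin: centre of its underside.
- big_gear: Bystander, to be left alone: flat rusty gear, 80 mm across, 24 mm tall. Origin: centre of its underside.
- jar: Bystander, to be left alone: clear screw-top jar, 60 mm across, 85 mm tall. Origin: centre of its underside.
- wrench: Bystander, to be left alone: open-ended steel wrench lying flat. Origin: centre of its underside.
- can: Bystander, to be left alone: dark round tin, 66 mm across, 110 mm tall. Origin: centre of its underside.
- cap: Bystander, to be left alone: cast aluminium hub cap, 72 mm across, 40 mm tall. Origin: centre of its underside.
There are look-alikes about, which are no part of the job. What is shaped like the vise but red or turquoise is not meant.

How it is judged:
By the outcome, as a careful person would: the job done as asked, in the order asked, and still so for the second after the job is handed in, while the arm keeps its last pose, push and grip.
It also fails if it takes over 53 s, if anything falls off the work surface, if the arm or the gripper's body presses on something with over 40 N, if the wrist force passes 120 N, or if a joint passes its speed limit or range.

ROBOT

A 6-joint arm with a two-finger parallel gripper is mounted at the origin on the work surface. World frame = base frame: x ahead of the robot, y to its left, z up, the work surface at z = 0. Lengths are in m, angles in rad, forces in N, time in s.
With the tool pointing down it reaches from about 0.35 to 0.775 m from the base axis. Payload 5.5 kg.
Tool frame: the origin (TCP) lies at the very end of the fingers, on their centre line; the grasp point (between the pads) lies 19 mm behind it (env.grasp_offset is the distance from the TCP to the grasp point, in m); z points along the fingers, x is the direction in which the jaws open and shut, and the axes are right-handed (so a half turn about z gives the same grasp; the last joint's range is limited). The gripper opens to 85 mm and grips with 20 to 120 N. Pads are 22 mm wide; open, the fingers measure 114 mm over their backs; the gripper's body (76 mm by 85 mm) begins 54 mm behind the grasp point. The pads swing forward as they close: fully open they stand 13 mm farther back than shut.
Start: joints at [1.022, 0.313, 0.046, 1.304, 0, 1.431], TCP at [0.229, 0.528, 0.231] pointing down, gripper open.
Joint ranges: [-2.76, 2.76], [-0.86, 1.69], [-1.03, 1.26], [-2.2, 2.34], [-1.47, 1.5], [-3.14, 3.14]. Speed limits (rad/s): [2.57, 2.57, 3.14, 3.14, 3.14, 3.14].

INTERFACE

Orientations are given as a unit quaternion [w, x, y, z].
In Python, from workcell import status, viewer, env gives the robot as it stands.
- The arm moves only by the tool carry_out, never from a script. Its argument "plan" is a list of rows, each an object of numbers: "x", "y", "z": the shift along the tool's x, y, z in m; "ax", "ay", "az": the turn, a rotation vector about the tool's x, y, z in rad; "hand": the opening, from 0 (shut) to 1 (fully open). In form: [{"x": .., "y": .., "z": .., "ax": .., "ay": .., "az": .., "hand": ..}, ...]. A call has 1 to 12 rows; each row is the pose to reach, as a shift and turn from the pose measured when the call began, along the tool's axes at that moment; what a row does not reach only later rows make up. A row lasts 1/12 s, in which the tool goes at most 41.7 mm and 7.16 degrees, less where a joint would pass 70% of its speed; a pose out of reach is approached as far as the arm can. A call with a gripper value outside its range is refused whole. The fingers move at their own pace and stop on an object; "squeeze" is the grip in N (left out, the last holds). Time passes only in rows, so rows that repeat a pose let the fingers close. It gives the time, the measured TCP pose, the force and the opening at its end, in the units of the state.
- status.get_state(): the state, without advancing time (a new reading comes with each control period).
- viewer.read_camera(name): name is "side" or "top"; returns the picture (400x640x3 uint8, red, green, blue); there is no depth.
- viewer.camera_model(name): a dict with "vfov" (degrees; the focal length in pixels is half the picture's height over the tangent of half this angle, whatever the lens; pixels are square), "cx", "cy" (the principal point, pixels), "T" (4x4, takes a point from camera to world coordinates). Camera axes: x right, y down, z forward; pixel columns grow to the right and rows downward; lengths in m; the calibration is good to about 2 mm. A picture is of the moment at which its call begins. camera_model takes no time and is no camera call.
- env.hand_in(): hands the job in, once; it reports no verdict.
The state is a dict: "clock": time; "joint_pos": joint angles; "qvel": joint speeds; "tau": joint torques, N m; "tcp_pos": TCP position; "orientation": TCP orientation; "wrist_force": force on the tool from outside, world axes, zero at the start; "ft_torque": the same for the moment, N m; "finger_gap": finger opening in m.
Only numpy, scipy, OpenCV 4.12 (cv2) and the standard library are available. Lean on these libraries where they do the work, as an engineer would, in place of code of your own. Each camera call takes 0.05 s, during which the arm holds its last target.

## Working session

There is one attempt and no reset: what is moved stays moved. The work goes in short steps, Python scripts to look and compute and a tool call to move; the robot and the scene stay as the last step left them, time stands still between calls to the robot, and variables do not carry over. Pictures are saved under pics/ and viewed, and the job is handed in when it is done.

Besides the shell and the picture viewer there is one more tool, called as name(argument=value, ...), one argument or row to a line, values as JSON. carry_out: Moves the arm, as the interface text tells. Its arguments: {"type":"object","properties":{"plan":{"type":"array"},"squeeze":{"type":"number"}},"required":["plan"]}

```bash
mkdir -p pics; ls
python3 - <<'E'
from workcell import status, viewer, env
import cv2,json
s=status.get_state()
for k,v in s.items(): print(k,v)
print(env.grasp_offset)
for n in("side","top"):
    im=viewer.read_camera(n); cv2.imwrite(f"pics/{n}0.png",im[:,:,::-1]); print(n,viewer.camera_model(n))
E
```

```text
pics
clock 0.0
joint_pos [ 1.02239920e+00  3.13979258e-01  4.49741439e-02  1.30361291e+00
 -4.94726613e-06  1.43121664e+00]
qvel [-6.85545592e-05 -6.11371206e-04 -9.77950684e-04 -1.64397049e-03
  1.92306378e-05 -1.54290511e-03]
tau [ 9.77147538e-04 -4.80626178e+01  2.98531741e+01  1.94885029e-02
 -2.05115334e-04  3.59995715e-05]
tcp_pos [0.22830276 0.52716796 0.23041893]
orientation [ 3.91365275e-04  8.35919654e-01  5.48851075e-01 -8.22489359e-04]
wrist_force [ 1.00249807 -0.02399442  0.06872603]
ft_torque [ 0.02556269 -0.03488793 -0.04376052]
finger_gap 0.08546520868524148
0.0187
side {'vfov': 49.3759521222975, 'cx': 322.8258335267482, 'cy': 200.5498803114952, 'T': array([[ 0.96257567, -0.18396372,  0.19901116,  0.29853577],
       [-0.2709216 , -0.67225388,  0.68896749, -0.79896151],
       [ 0.007041  , -0.71709976, -0.69693497,  0.8709915 ],
       [ 0.        ,  0.        ,  0.        ,  1.        ]])}
top {'vfov': 44.204501878553835, 'cx': 319.725641565885, 'cy': 193.20598987884804, 'T': array([[-0.01261573, -0.99530116,  0.09600227,  0.39663926],
       [-0.99977754,  0.01417864,  0.01561514, -0.02414575],
       [-0.01690295, -0.09578392, -0.99525863,  1.32812484],
       [ 0.        ,  0.        ,  0.        ,  1.        ]])}
```

View pics/side0.png

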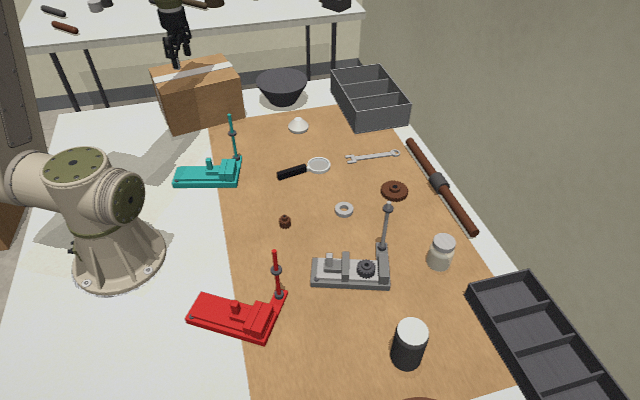

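View pics/top0.png

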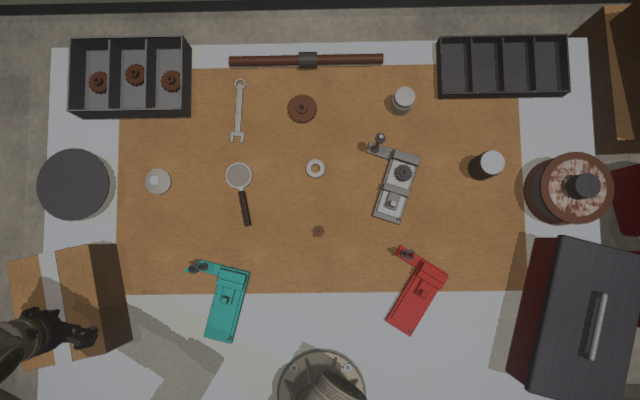

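Run:
```python
import cv2
s=cv2.imread("pics/side0.png");t=cv2.imread("pics/top0.png")
def z(im,x0,y0,x1,y1,f,n): cv2.imwrite(n,cv2.resize(im[y0:y1,x0:x1],None,fx=f,fy=f,interpolation=cv2.INTER_CUBIC))
z(s,300,190,410,300,5,"pics/s_v.png")
z(t,355,125,435,235,5,"pics/t_v.png")
z(s,265,140,345,190,8,"pics/s_l.png")
z(t,215,155,265,235,7,"pics/t_l.png")
```

```text
(no output)
```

View pics/s_v.png

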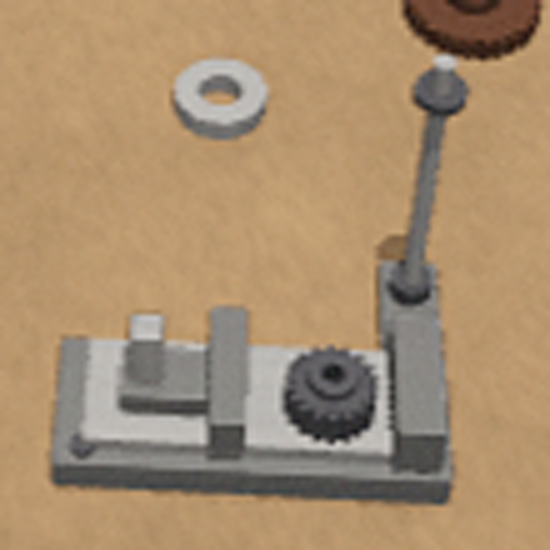

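View pics/t_v.png

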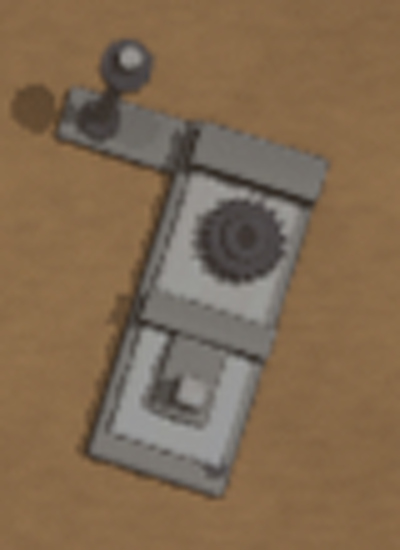

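View pics/s_l.png

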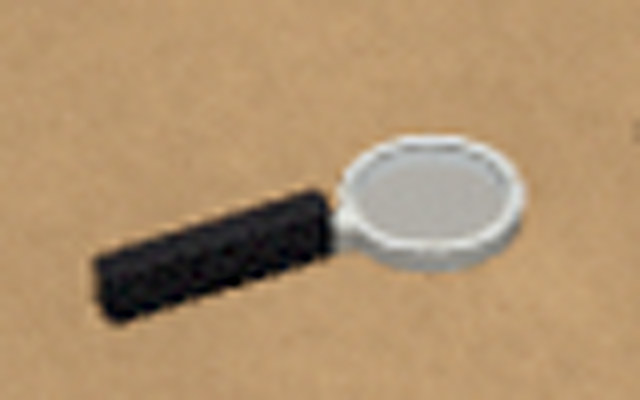

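View pics/t_l.png

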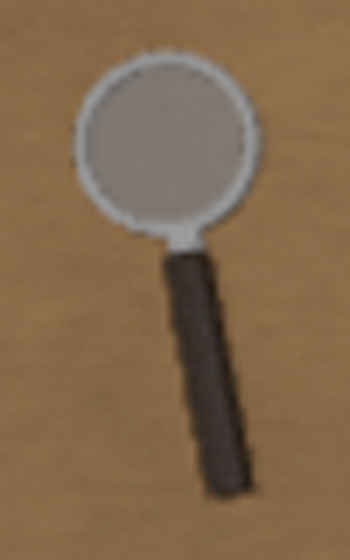

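```bash
cat > h.py <<'E'
import numpy as np, cv2
from workcell import status, viewer, env
CM={n:viewer.camera_model(n) for n in("side","top")}
def ray(n,u,v):
    c=CM[n]; f=200/np.tan(np.radians(c["vfov"])/2); T=np.array(c["T"])
    d=T[:3,:3]@np.array([(u-c["cx"])/f,(v-c["cy"])/f,1.]); return T[:3,3],d/np.linalg.norm(d)
def onz(n,u,v,z):
    o,d=ray(n,u,v); return o+d*(z-o[2])/d[2]
def proj(n,p):
    c=CM[n]; f=200/np.tan(np.radians(c["vfov"])/2); T=np.array(c["T"])
    q=T[:3,:3].T@(np.asarray(p)-T[:3,3]); return np.array([c["cx"]+f*q[0]/q[2],c["cy"]+f*q[1]/q[2]])
def tri(ps,pt):
    A=np.zeros((3,3));b=np.zeros(3);R=[ray("side",*ps),ray("top",*pt)]
    for o,d in R: P=np.eye(3)-np.outer(d,d);A+=P;b+=P@o
    x=np.linalg.solve(A,b); return x,np.linalg.norm((np.eye(3)-np.outer(R[0][1],R[0][1]))@(x-R[0][0]))*2
E
python3 - <<'E'
from h import *
np.set_printoptions(precision=4,suppress=True)
S=lambda x,y:(300+x/5-.4,190+y/5-.4); Tp=lambda x,y:(355+x/5-.4,125+y/5-.4)
P={"disc":((441,90),(125,66)),"posttop":((444,62),(132,57)),"hub":((332,375),(244,236)),"pegtop":((146,325),(191,388)),
"fj_nl":((393,305),(196,122)),}
for k,(a,b) in P.items(): print(k,*tri(S(*a),Tp(*b)))
for n,c in {"fixed bl":(195,122),"fixed br":(328,160),"fixed fr":(312,208),"fixed fl":(182,167),"lj fl":(140,292),"lj fr":(275,331)}.items():
    print(n,onz("top",*Tp(*c),.054))
print("hub54",onz("top",*Tp(244,236),.056),onz("side",*S(332,375),.056))
print("peg",onz("top",*Tp(191,388),.08),onz("side",*S(146,325),.08))
# loupe
Sl=lambda x,y:(265+x/8-.44,140+y/8-.44); Tl=lambda x,y:(215+x/7-.43,155+y/7-.43)
print("lens",onz("side",*Sl(433,194),.012),onz("top",*Tl(168,143),.012))
for n,c in {"he":(231,478),"hs":(187,258)}.items(): print(n,onz("top",*Tl(*c),.026))
print(onz("side",*Sl(100,260),.026),onz("side",*Sl(318,195),.026),onz("side",*Sl(118,270),.026),onz("side",*Sl(330,208),.026))
E
```

```text
disc [ 0.6428 -0.1523  0.1534] 0.0006772519524002172
posttop [ 0.6423 -0.1534  0.173 ] 0.0007673619117811788
hub [ 0.5725 -0.2231  0.0509] 0.0007524070705172924
pegtop [ 0.491  -0.19    0.0755] 0.0016237315517308286
fj_nl [ 0.6225 -0.1965  0.0574] 0.019620397617643337
fixed bl [ 0.6329 -0.1988  0.054 ]
fixed br [ 0.6117 -0.2675  0.054 ]
fixed fr [ 0.5866 -0.2584  0.054 ]
fixed fl [ 0.6092 -0.1914  0.054 ]
lj fl [ 0.5439 -0.1679  0.054 ]
lj fr [ 0.5225 -0.2373  0.054 ]
hub54 [ 0.5721 -0.2223  0.056 ] [ 0.5704 -0.2266  0.056 ]
peg [ 0.4915 -0.1896  0.08  ] [ 0.4891 -0.1934  0.08  ]
lens [0.5757 0.211  0.012 ] [0.5761 0.2152 0.012 ]
he [0.4461 0.1883 0.026 ]
hs [0.53   0.2053 0.026 ]
[0.4411 0.1899 0.026 ] [0.5288 0.2055 0.026 ] [0.4464 0.1825 0.026 ] [0.5313 0.1968 0.026 ]
```

Run:
```python
import cv2
s=cv2.imread("pics/side0.png");t=cv2.imread("pics/top0.png")
def z(im,x0,y0,x1,y1,f): return cv2.resize(im[y0:y1,x0:x1],None,fx=f,fy=f,interpolation=cv2.INTER_CUBIC)
cv2.imwrite("pics/a.png",cv2.hconcat([z(t,360,125,420,195,8)[:560],]))
cv2.imwrite("pics/b.png",z(t,370,175,420,225,11))
cv2.imwrite("pics/c.png",z(s,370,195,400,255,10))
```

```text
(no output)
```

View pics/a.png

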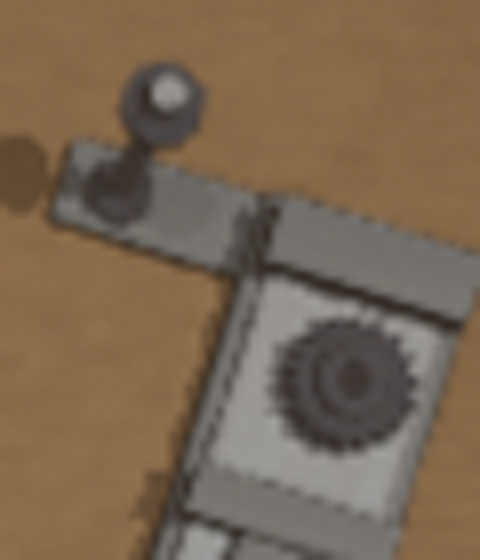

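View pics/b.png

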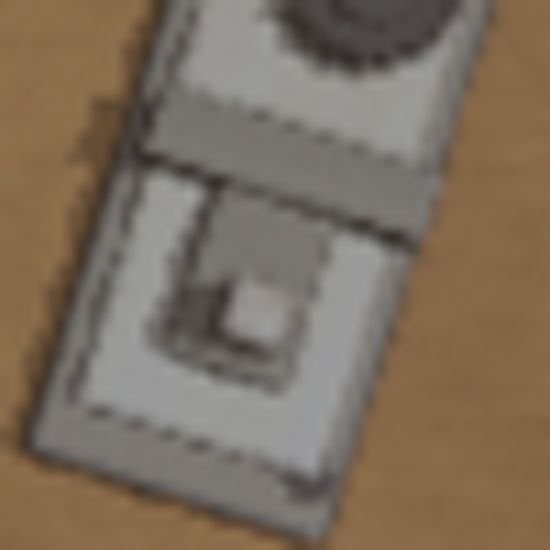

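View pics/c.png

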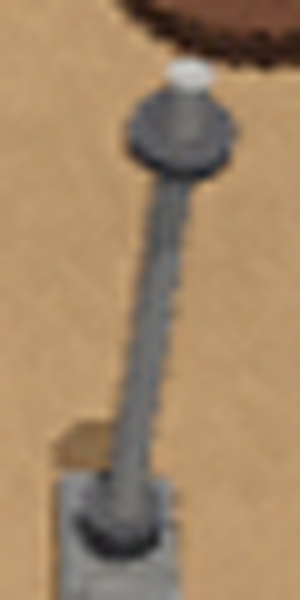

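Run:
```python
from h import *
np.set_printoptions(precision=4,suppress=True)
A=lambda x,y:(360+x/8-.44,125+y/8-.44);B=lambda x,y:(370+x/11-.45,175+y/11-.45);C=lambda x,y:(370+x/10-.45,195+y/10-.45)
print("disc",tri(C(182,134),A(162,104)),"ptop",tri(C(190,75),A(169,91)))
pt=onz("top",*A(169,91),.175);print("ptop@175",pt,onz("side",*C(190,75),.175))
print("disc@153",onz("top",*A(162,104),.156))
print("peg",onz("top",*B(258,310),.08))
for z,p in((.054,B(178,92)),(.054,B(443,178)),(.054,A(270,272)),(.054,A(458,328)),(.054,A(272,192)),): print(onz("top",*p,z))
print("hub",onz("top",*A(352,378),.056), "teeth",onz("top",*A(343,384),.050))
# project post axis in side, for disc height
bias=proj("side",pt)-np.array(C(190,75));print("bias px",bias)
for z in(.14,.145,.15,.155,.16): print(z,proj("side",[pt[0],pt[1],z])-bias, "meas",C(182,134))
for z in(.14,.145,.15,.155,.16): print(z,proj("top",[pt[0],pt[1],z]), "meas top",A(162,104))
```

```text
disc (array([ 0.6431, -0.1527,  0.1528]), np.float64(0.00024940098609691657)) ptop (array([ 0.6428, -0.1528,  0.1721]), np.float64(0.0004210517267630166))
ptop@175 [ 0.6424 -0.1525  0.175 ] [ 0.6412 -0.1554  0.175 ]
disc@153 [ 0.6425 -0.1524  0.156 ]
peg [ 0.4901 -0.19    0.08  ]
[ 0.544 -0.176  0.054]
[ 0.5227 -0.2378  0.054 ]
[ 0.6077 -0.1974  0.054 ]
[ 0.5883 -0.258   0.054 ]
[ 0.6341 -0.1988  0.054 ]
hub [ 0.5721 -0.2228  0.056 ] teeth [ 0.571  -0.2207  0.05  ]
bias px [ 0.0256 -0.9517]
0.14 [386.8779 212.7083] meas (387.75, 207.95000000000002)
0.145 [387.1119 211.2169] meas (387.75, 207.95000000000002)
0.15 [387.3474 209.7153] meas (387.75, 207.95000000000002)
0.155 [387.5846 208.2033] meas (387.75, 207.95000000000002)
0.16 [387.8235 206.6809] meas (387.75, 207.95000000000002)
0.14 [379.1634 138.963 ] meas top (379.81, 137.56)
0.145 [379.3754 138.5412] meas top (379.81, 137.56)
0.15 [379.5891 138.1159] meas top (379.81, 137.56)
0.155 [379.8046 137.687 ] meas top (379.81, 137.56)
0.16 [380.0219 137.2545] meas top (379.81, 137.56)
```

```bash
cat >> h.py <<'E'
from scipy.spatial.transform import Rotation as R
def go(x,y,z,yaw):
    s=status.get_state(); w=s["orientation"]; Rt=R.from_quat([w[1],w[2],w[3],w[0]])
    a=np.radians(yaw); X=np.array([np.cos(a),np.sin(a),0]);Z=np.array([0,0,-1.]);G=R.from_matrix(np.stack([X,np.cross(Z,X),Z],1))
    print("tcp",np.round(s["tcp_pos"],4),"F",np.round(s["wrist_force"],1),"gap",round(s["finger_gap"],4),"t",round(s["clock"],2))
    print("shift",np.round(Rt.inv().apply(np.array([x,y,z])-s["tcp_pos"]),4),"turn",np.round((Rt.inv()*G).as_rotvec(),4))
E
python3 -c "
from h import *
go(.490,-.190,.20,71.5)"
```

```text
tcp [0.2283 0.5272 0.2305] F [ 0.8 -0.5 -0.6] gap 0.0855 t 0.1
shift [-0.5541  0.5252  0.0313] turn [-0.0003  0.0016 -0.0859]
```

carry_out(
  plan=[
    {"x": -0.554,"y": 0.525,"z": 0.0,"az": -0.086,"hand": 1},
    {"x": -0.554,"y": 0.525,"z": 0.0,"az": -0.086,"hand": 1},
    {"x": -0.554,"y": 0.525,"z": 0.0,"az": -0.086,"hand": 1},
    {"x": -0.554,"y": 0.525,"z": 0.0,"az": -0.086,"hand": 1},
    {"x": -0.554,"y": 0.525,"z": 0.0,"az": -0.086,"hand": 1},
    {"x": -0.554,"y": 0.525,"z": 0.0,"az": -0.086,"hand": 1},
    {"x": -0.554,"y": 0.525,"z": 0.0,"az": -0.086,"hand": 1},
    {"x": -0.554,"y": 0.525,"z": 0.0,"az": -0.086,"hand": 1},
    {"x": -0.554,"y": 0.525,"z": 0.0,"az": -0.086,"hand": 1},
    {"x": -0.554,"y": 0.525,"z": 0.0,"az": -0.086,"hand": 1},
    {"x": -0.554,"y": 0.525,"z": 0.0,"az": -0.086,"hand": 1},
    {"x": -0.554,"y": 0.525,"z": 0.0,"az": -0.086,"hand": 1},
  ],
)

```text
schema error: expected keys x, y, z, ax, ay, az, hand
```

```bash
python3 -c "
from h import *
go(.490,-.190,.12,71.5)"
```

```text
tcp [0.2283 0.5272 0.2305] F [ 0.8 -0.5 -0.6] gap 0.0855 t 0.1
shift [-0.5539  0.5252  0.1113] turn [-0.0003  0.0016 -0.0859]
```

All keys are required.

carry_out(
  plan=[
    {"x": -0.554,"y": 0.525,"z": 0.0,"ax": 0,"ay": 0,"az": -0.086,"hand": 1},
    {"x": -0.554,"y": 0.525,"z": 0.0,"ax": 0,"ay": 0,"az": -0.086,"hand": 1},
    {"x": -0.554,"y": 0.525,"z": 0.0,"ax": 0,"ay": 0,"az": -0.086,"hand": 1},
    {"x": -0.554,"y": 0.525,"z": 0.0,"ax": 0,"ay": 0,"az": -0.086,"hand": 1},
    {"x": -0.554,"y": 0.525,"z": 0.0,"ax": 0,"ay": 0,"az": -0.086,"hand": 1},
    {"x": -0.554,"y": 0.525,"z": 0.0,"ax": 0,"ay": 0,"az": -0.086,"hand": 1},
    {"x": -0.554,"y": 0.525,"z": 0.0,"ax": 0,"ay": 0,"az": -0.086,"hand": 1},
    {"x": -0.554,"y": 0.525,"z": 0.0,"ax": 0,"ay": 0,"az": -0.086,"hand": 1},
    {"x": -0.554,"y": 0.525,"z": 0.0,"ax": 0,"ay": 0,"az": -0.086,"hand": 1},
    {"x": -0.554,"y": 0.525,"z": 0.0,"ax": 0,"ay": 0,"az": -0.086,"hand": 1},
    {"x": -0.554,"y": 0.525,"z": 0.0,"ax": 0,"ay": 0,"az": -0.086,"hand": 1},
    {"x": -0.554,"y": 0.525,"z": 0.0,"ax": 0,"ay": 0,"az": -0.086,"hand": 1},
  ],
)

```text
clock: 1.1
tcp_pos: [0.3996, 0.0559, 0.2312]
orientation: [0.0, 0.812, 0.584, -0.001]
wrist_force: [1.0, 0.9, -0.6]
finger_gap: 0.0852
```

```bash
python3 -c "
from h import *
go(.490,-.190,.12,71.5)"
```

```text
tcp [0.3996 0.0559 0.2312] F [ 1.   0.9 -0.6] gap 0.0852 t 1.1
shift [-0.2043  0.1638  0.1115] turn [-0.0003  0.0015  0.0001]
```

carry_out(
  plan=[
    {"x": -0.204,"y": 0.164,"z": 0.0,"ax": 0,"ay": 0.0015,"az": 0,"hand": 1},
    {"x": -0.204,"y": 0.164,"z": 0.0,"ax": 0,"ay": 0.0015,"az": 0,"hand": 1},
    {"x": -0.204,"y": 0.164,"z": 0.0,"ax": 0,"ay": 0.0015,"az": 0,"hand": 1},
    {"x": -0.204,"y": 0.164,"z": 0.0,"ax": 0,"ay": 0.0015,"az": 0,"hand": 1},
    {"x": -0.204,"y": 0.164,"z": 0.0,"ax": 0,"ay": 0.0015,"az": 0,"hand": 1},
    {"x": -0.204,"y": 0.164,"z": 0.0,"ax": 0,"ay": 0.0015,"az": 0,"hand": 1},
    {"x": -0.204,"y": 0.164,"z": 0.02,"ax": 0,"ay": 0.0015,"az": 0,"hand": 1},
    {"x": -0.204,"y": 0.164,"z": 0.05,"ax": 0,"ay": 0.0015,"az": 0,"hand": 1},
    {"x": -0.204,"y": 0.164,"z": 0.08,"ax": 0,"ay": 0.0015,"az": 0,"hand": 1},
    {"x": -0.204,"y": 0.164,"z": 0.111,"ax": 0,"ay": 0.0015,"az": 0,"hand": 1},
    {"x": -0.204,"y": 0.164,"z": 0.111,"ax": 0,"ay": 0.0015,"az": 0,"hand": 1},
    {"x": -0.204,"y": 0.164,"z": 0.111,"ax": 0,"ay": 0.0015,"az": 0,"hand": 1},
  ],
)

```text
clock: 2.1
tcp_pos: [0.4886, -0.1889, 0.1191]
orientation: [-0.002, 0.812, 0.584, -0.001]
wrist_force: [-0.0, 0.2, 0.5]
finger_gap: 0.086
```

```bash
python3 -c "
from h import *
go(.490,-.190,.05,71.5)
for n,b in (('side',(290,140,410,300)),('top',(350,120,450,240))):
    im=viewer.read_camera(n);x0,y0,x1,y1=b
    cv2.imwrite('pics/%s1.png'%n,cv2.resize(im[y0:y1,x0:x1,::-1],None,fx=5 if n=='top' else 3.7,fy=5 if n=='top' else 3.7,interpolation=2))
"
```

```text
tcp [ 0.4886 -0.1889  0.1191] F [-0.   0.2  0.5] gap 0.086 t 2.1
shift [-0.0007  0.002   0.0691] turn [-0.0052 -0.001   0.    ]
```

View pics/side1.png

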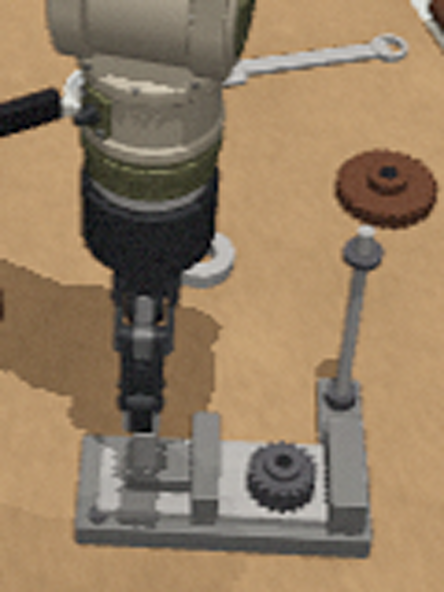

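View pics/top1.png

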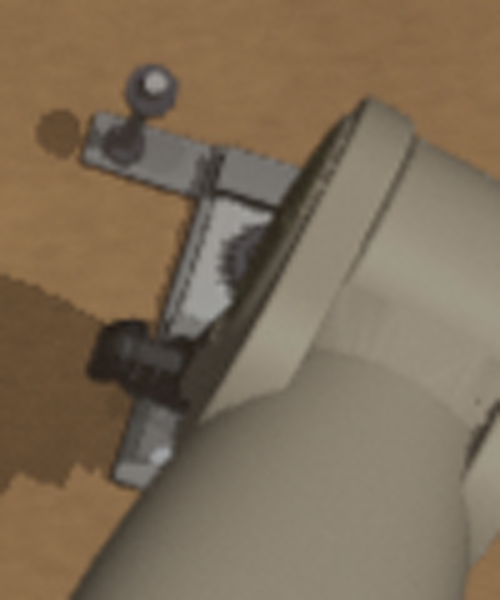

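carry_out(
  plan=[
    {"x": 0,"y": 0.002,"z": 0.025,"ax": -0.005,"ay": 0,"az": 0,"hand": 1},
    {"x": 0,"y": 0.002,"z": 0.05,"ax": -0.005,"ay": 0,"az": 0,"hand": 1},
    {"x": 0,"y": 0.002,"z": 0.069,"ax": -0.005,"ay": 0,"az": 0,"hand": 1},
    {"x": 0,"y": 0.002,"z": 0.069,"ax": -0.005,"ay": 0,"az": 0,"hand": 1},
    {"x": 0,"y": 0.002,"z": 0.069,"ax": -0.005,"ay": 0,"az": 0,"hand": 0.3},
    {"x": 0,"y": 0.002,"z": 0.069,"ax": -0.005,"ay": 0,"az": 0,"hand": 0.3},
    {"x": 0,"y": 0.002,"z": 0.069,"ax": -0.005,"ay": 0,"az": 0,"hand": 0.3},
  ],
  squeeze=25,
)

```text
clock: 2.78
tcp_pos: [0.4948, -0.1917, 0.0554]
orientation: [0.005, 0.811, 0.584, 0.003]
wrist_force: [0.7, 0.3, -0.0]
finger_gap: 0.0515
```

carry_out(
  plan=[
    {"x": 0,"y": 0,"z": 0,"ax": 0,"ay": 0,"az": 0,"hand": 0},
    {"x": 0,"y": 0,"z": 0,"ax": 0,"ay": 0,"az": 0,"hand": 0},
    {"x": 0,"y": 0,"z": 0,"ax": 0,"ay": 0,"az": 0,"hand": 0},
    {"x": 0,"y": 0,"z": 0,"ax": 0,"ay": 0,"az": 0,"hand": 0},
    {"x": 0,"y": 0,"z": 0,"ax": 0,"ay": 0,"az": 0,"hand": 0},
  ],
)

```text
clock: 3.2
tcp_pos: [0.4956, -0.1927, 0.0568]
orientation: [0.006, 0.812, 0.584, 0.003]
wrist_force: [-1.4, -1.1, 6.4]
finger_gap: 0.0153
```

```bash
python3 -c "
from h import *
go(.490,-.190,.05,71.5)
print(status.get_state()['ft_torque'])
for n,b in (('side',(290,140,410,300)),):
    im=viewer.read_camera(n);x0,y0,x1,y1=b
    cv2.imwrite('pics/%s2.png'%n,cv2.resize(im[y0:y1,x0:x1,::-1],None,fx=3.7,fy=3.7,interpolation=2))
"
```

```text
tcp [ 0.4956 -0.1927  0.0568] F [-1.4 -1.1  6.4] gap 0.0153 t 3.2
shift [ 0.0008 -0.0062  0.0067] turn [0.0128 0.0025 0.0001]
[-0.2356682   0.22362501  0.0125877 ]
```

View pics/side2.png

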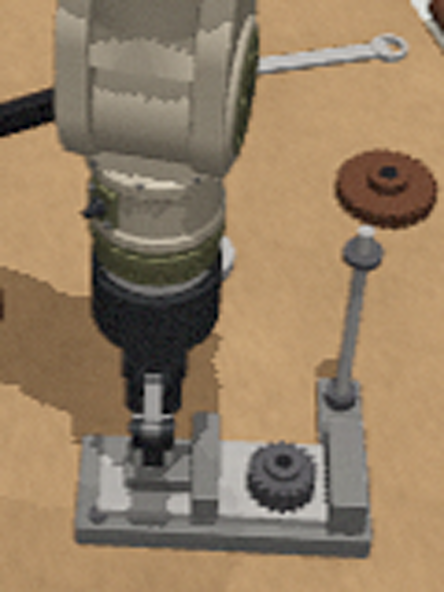

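carry_out(
  plan=[
    {"x": 0,"y": 0.003,"z": 0,"ax": 0,"ay": 0,"az": 0,"hand": 0},
    {"x": 0,"y": 0.006,"z": 0,"ax": 0,"ay": 0,"az": 0,"hand": 0},
    {"x": 0,"y": 0.009,"z": 0,"ax": 0,"ay": 0,"az": 0,"hand": 0},
    {"x": 0,"y": 0.012,"z": 0,"ax": 0,"ay": 0,"az": 0,"hand": 0},
    {"x": 0,"y": 0.015,"z": 0,"ax": 0,"ay": 0,"az": 0,"hand": 0},
    {"x": 0,"y": 0.015,"z": 0,"ax": 0,"ay": 0,"az": 0,"hand": 0},
    {"x": 0,"y": 0.015,"z": 0,"ax": 0,"ay": 0,"az": 0,"hand": 0},
  ],
  squeeze=40,
)

```text
clock: 3.83
tcp_pos: [0.5105, -0.1977, 0.0569]
orientation: [0.006, 0.812, 0.584, 0.003]
wrist_force: [-1.8, -1.0, 0.4]
finger_gap: 0.0148
```

```bash
python3 -c "
from h import *
go(.490+.0245*.948,-.190-.0245*.317,.05,71.5)
print(status.get_state()['ft_torque'])
for n,b in (('side',(290,140,410,300)),):
    im=viewer.read_camera(n);x0,y0,x1,y1=b
    cv2.imwrite('pics/%s3.png'%n,cv2.resize(im[y0:y1,x0:x1,::-1],None,fx=3.7,fy=3.7,interpolation=2))
"
```

```text
tcp [ 0.5105 -0.1977  0.0569] F [-1.8 -1.   0.4] gap 0.0148 t 3.83
shift [0.0008 0.0025 0.0069] turn [0.0136 0.0026 0.0001]
[-0.05501599  0.36224217 -0.04992263]
```

View pics/side3.png

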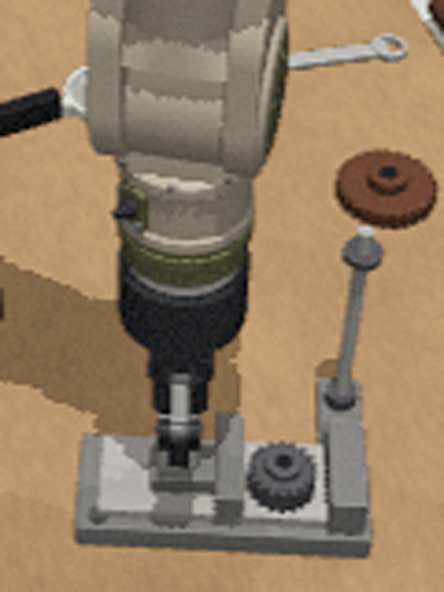

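carry_out(
  plan=[
    {"x": 0,"y": 0.002,"z": 0,"ax": 0,"ay": 0,"az": 0,"hand": 0},
    {"x": 0,"y": 0.004,"z": 0,"ax": 0,"ay": 0,"az": 0,"hand": 0},
    {"x": 0,"y": 0.006,"z": 0,"ax": 0,"ay": 0,"az": 0,"hand": 0},
    {"x": 0,"y": 0.007,"z": 0,"ax": 0,"ay": 0,"az": 0,"hand": 0},
    {"x": 0,"y": 0.007,"z": 0,"ax": 0,"ay": 0,"az": 0,"hand": 0},
  ],
)

```text
clock: 4.3
tcp_pos: [0.5168, -0.1999, 0.0569]
orientation: [0.006, 0.812, 0.584, 0.003]
wrist_force: [-4.5, -1.3, 2.8]
finger_gap: 0.0149
```

carry_out(
  plan=[
    {"x": 0,"y": 0.001,"z": 0,"ax": 0,"ay": 0,"az": 0,"hand": 0},
    {"x": 0,"y": 0.002,"z": 0,"ax": 0,"ay": 0,"az": 0,"hand": 0},
    {"x": 0,"y": 0.002,"z": 0,"ax": 0,"ay": 0,"az": 0,"hand": 0},
  ],
)

```text
clock: 4.55
tcp_pos: [0.5184, -0.2004, 0.0568]
orientation: [0.006, 0.812, 0.584, 0.002]
wrist_force: [-5.3, 0.3, 2.9]
finger_gap: 0.0152
```

carry_out(
  plan=[
    {"x": 0,"y": 0.001,"z": 0,"ax": 0,"ay": 0,"az": 0,"hand": 0},
    {"x": 0,"y": 0.002,"z": 0,"ax": 0,"ay": 0,"az": 0,"hand": 0},
    {"x": 0,"y": 0.002,"z": 0,"ax": 0,"ay": 0,"az": 0,"hand": 0},
  ],
)

```text
clock: 4.8
tcp_pos: [0.5193, -0.2007, 0.0568]
orientation: [0.005, 0.812, 0.584, 0.002]
wrist_force: [-6.1, -0.3, 5.1]
finger_gap: 0.0151
```

```bash
python3 -c "
from h import *
go(.490+.0245*.948,-.190-.0245*.317,.05,71.5)
for n,b in (('side',(340,220,400,300)),):
    im=viewer.read_camera(n);x0,y0,x1,y1=b
    cv2.imwrite('pics/%s4.png'%n,cv2.resize(im[y0:y1,x0:x1,::-1],None,fx=7,fy=7,interpolation=2))
"
```

```text
tcp [ 0.5193 -0.2007  0.0568] F [-6.1 -0.3  5.1] gap 0.0151 t 4.8
shift [ 0.0009 -0.0068  0.0068] turn [ 0.0101  0.0029 -0.    ]
```

View pics/side4.png

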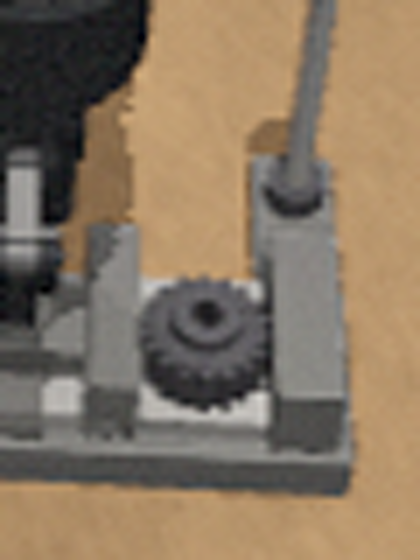

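carry_out(
  plan=[
    {"x": 0,"y": 0.001,"z": 0,"ax": 0,"ay": 0,"az": 0,"hand": 0},
    {"x": 0,"y": 0.002,"z": 0,"ax": 0,"ay": 0,"az": 0,"hand": 0},
    {"x": 0,"y": 0.004,"z": 0,"ax": 0,"ay": 0,"az": 0,"hand": 0},
    {"x": 0,"y": 0.004,"z": 0,"ax": 0,"ay": 0,"az": 0,"hand": 0},
    {"x": 0,"y": 0.004,"z": 0,"ax": 0,"ay": 0,"az": 0,"hand": 0},
  ],
)

```text
clock: 5.27
tcp_pos: [0.5194, -0.2008, 0.0568]
orientation: [0.002, 0.812, 0.584, -0.0]
wrist_force: [-14.6, 1.5, 11.6]
finger_gap: 0.0148
```

carry_out(
  plan=[
    {"x": 0,"y": 0,"z": 0,"ax": 0,"ay": 0,"az": 0,"hand": 0},
    {"x": 0,"y": 0,"z": 0,"ax": 0,"ay": 0,"az": 0,"hand": 0},
    {"x": 0,"y": 0,"z": 0,"ax": 0,"ay": 0,"az": 0,"hand": 1},
    {"x": 0,"y": 0,"z": 0,"ax": 0,"ay": 0,"az": 0,"hand": 1},
    {"x": 0,"y": 0,"z": 0,"ax": 0,"ay": 0,"az": 0,"hand": 1},
    {"x": 0,"y": 0,"z": 0,"ax": 0,"ay": 0,"az": 0,"hand": 1},
    {"x": 0,"y": 0,"z": -0.03,"ax": 0,"ay": 0,"az": 0,"hand": 1},
    {"x": 0,"y": 0,"z": -0.06,"ax": 0,"ay": 0,"az": 0,"hand": 1},
    {"x": 0,"y": 0,"z": -0.1,"ax": 0,"ay": 0,"az": 0,"hand": 1},
    {"x": 0,"y": 0,"z": -0.14,"ax": 0,"ay": 0,"az": 0,"hand": 1},
    {"x": 0,"y": 0,"z": -0.16,"ax": 0,"ay": 0,"az": 0,"hand": 1},
    {"x": 0,"y": 0,"z": -0.16,"ax": 0,"ay": 0,"az": 0,"hand": 1},
  ],
)

```text
clock: 6.27
tcp_pos: [0.5223, -0.2015, 0.2229]
orientation: [0.007, 0.812, 0.584, 0.002]
wrist_force: [1.2, -0.2, 0.3]
finger_gap: 0.0853
```

```bash
python3 -c "
from h import *
go(.4997,.1995,.15,101.6)
for n in ('side','top'):
    cv2.imwrite('pics/%s5.png'%n,viewer.read_camera(n)[:,:,::-1])
"
```

```text
tcp [ 0.5223 -0.2015  0.2229] F [ 1.2 -0.2  0.3] gap 0.0853 t 6.27
shift [ 0.3735 -0.1497  0.0689] turn [ 0.0123  0.0087 -0.5254]
```

carry_out(
  plan=[
    {"x": 0.3735,"y": -0.1495,"z": 0.0,"ax": 0.012,"ay": 0.009,"az": -0.525,"hand": 1},
    {"x": 0.3735,"y": -0.1495,"z": 0.0,"ax": 0.012,"ay": 0.009,"az": -0.525,"hand": 1},
    {"x": 0.3735,"y": -0.1495,"z": 0.0,"ax": 0.012,"ay": 0.009,"az": -0.525,"hand": 1},
    {"x": 0.3735,"y": -0.1495,"z": 0.0,"ax": 0.012,"ay": 0.009,"az": -0.525,"hand": 1},
    {"x": 0.3735,"y": -0.1495,"z": 0.0,"ax": 0.012,"ay": 0.009,"az": -0.525,"hand": 1},
    {"x": 0.3735,"y": -0.1495,"z": 0.0,"ax": 0.012,"ay": 0.009,"az": -0.525,"hand": 1},
    {"x": 0.3735,"y": -0.1495,"z": 0.0,"ax": 0.012,"ay": 0.009,"az": -0.525,"hand": 1},
    {"x": 0.3735,"y": -0.1495,"z": 0.0,"ax": 0.012,"ay": 0.009,"az": -0.525,"hand": 1},
    {"x": 0.3735,"y": -0.1495,"z": 0.02,"ax": 0.012,"ay": 0.009,"az": -0.525,"hand": 1},
    {"x": 0.3735,"y": -0.1495,"z": 0.05,"ax": 0.012,"ay": 0.009,"az": -0.525,"hand": 1},
    {"x": 0.3735,"y": -0.1495,"z": 0.08,"ax": 0.012,"ay": 0.009,"az": -0.525,"hand": 1},
    {"x": 0.3735,"y": -0.1495,"z": 0.1,"ax": 0.012,"ay": 0.009,"az": -0.525,"hand": 1},
  ],
)

```text
clock: 7.37
tcp_pos: [0.4938, 0.2024, 0.1101]
orientation: [-0.006, 0.631, 0.776, -0.003]
wrist_force: [-0.4, -1.0, 0.4]
finger_gap: 0.0859
```

```bash
python3 -c "
from h import *
go(.4997,.1995,.05,101.6)
im=viewer.read_camera('top')[:,:,::-1]
cv2.imwrite('pics/top6.png',im)
cv2.imwrite('pics/side6.png',cv2.resize(viewer.read_camera('side')[90:230,230:370,::-1],None,fx=4,fy=4,interpolation=2))
"
```

```text
tcp [0.4938 0.2024 0.1101] F [-0.4 -1.   0.4] gap 0.0859 t 7.37
shift [-0.0043  0.0059  0.06  ] turn [-0.0121 -0.0055  0.0035]
```

View pics/side6.png

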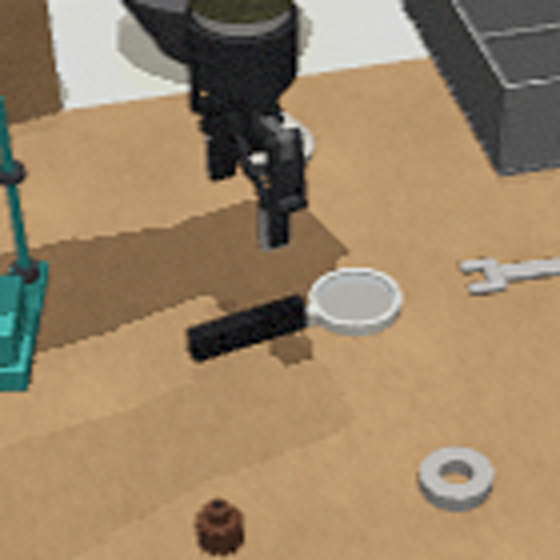

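View pics/top6.png

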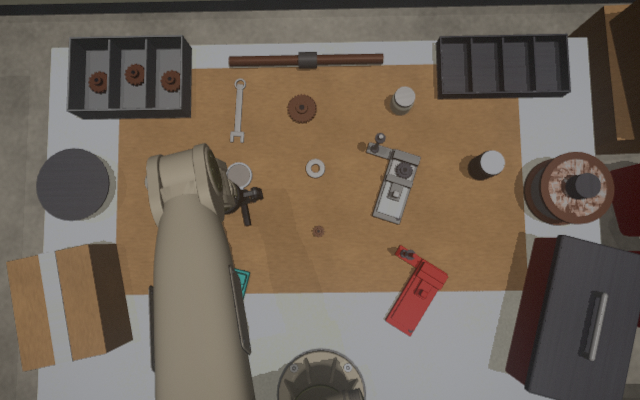

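```bash
python3 -c "
from h import *
for p in ((196,269),(204,266)): print(onz('top',*p,.03))
print(tri((232,132),(197,266)),tri((230,115),(189,269)))
print(status.get_state()['joint_pos'])
im=cv2.imread('pics/side5.png');cv2.imwrite('pics/x.png',cv2.resize(im[100:200,165:265],None,fx=5,fy=5))
im=cv2.imread('pics/top5.png');cv2.imwrite('pics/y.png',cv2.resize(im[240:350,170:270],None,fx=5,fy=5))
"
```

```text
[0.32693341 0.32301166 0.03      ]
[0.33447523 0.30203872 0.03      ]
(array([0.33609929, 0.29773961, 0.11661112]), np.float64(0.005463469434681609)) (array([0.33533621, 0.30098017, 0.17347943]), np.float64(0.0010167242683861064))
[ 0.23220487  0.31205774 -0.26410451  1.01153493  0.00556112  0.02873833]
```

View pics/y.png

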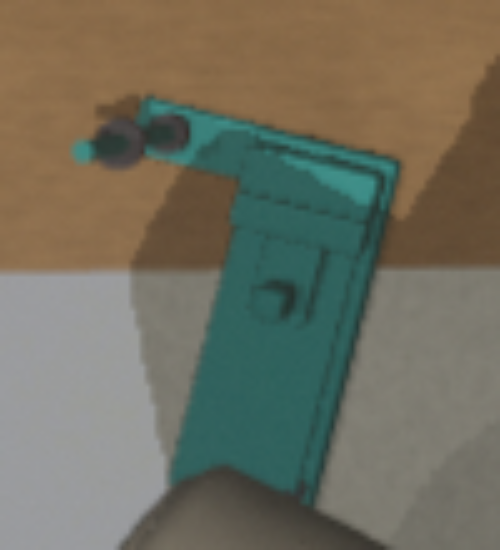

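View pics/x.png

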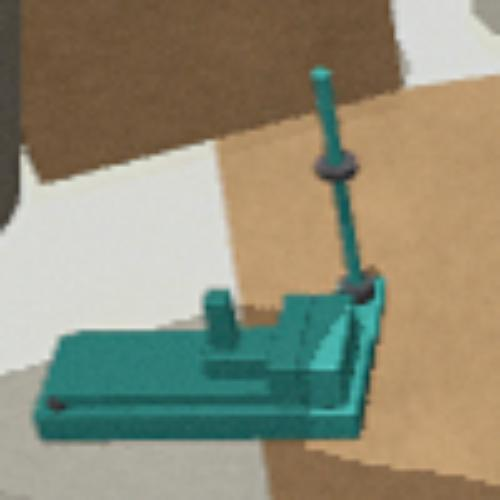

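carry_out(
  plan=[
    {"x": -0.004,"y": 0.006,"z": 0.02,"ax": -0.012,"ay": -0.0055,"az": 0.0035,"hand": 1},
    {"x": -0.004,"y": 0.006,"z": 0.04,"ax": -0.012,"ay": -0.0055,"az": 0.0035,"hand": 1},
    {"x": -0.004,"y": 0.006,"z": 0.06,"ax": -0.012,"ay": -0.0055,"az": 0.0035,"hand": 1},
    {"x": -0.004,"y": 0.006,"z": 0.06,"ax": -0.012,"ay": -0.0055,"az": 0.0035,"hand": 1},
    {"x": -0.004,"y": 0.006,"z": 0.06,"ax": -0.012,"ay": -0.0055,"az": 0.0035,"hand": 1},
    {"x": -0.004,"y": 0.006,"z": 0.06,"ax": -0.012,"ay": -0.0055,"az": 0.0035,"hand": 1},
  ],
)

```text
clock: 7.97
tcp_pos: [0.499, 0.1977, 0.0507]
orientation: [-0.001, 0.633, 0.774, -0.002]
wrist_force: [-0.5, -0.5, 0.0]
finger_gap: 0.0856
```

```bash
python3 -c "
from h import *
go(.4997,.1995,.005,101.6)
cv2.imwrite('pics/side7.png',cv2.resize(viewer.read_camera('side')[110:200,250:350,::-1],None,fx=6,fy=6,interpolation=2))
im=cv2.imread('pics/top6.png');cv2.imwrite('pics/t6v.png',cv2.resize(im[125:215,360:430],None,fx=6,fy=6,interpolation=2))
"
```

```text
tcp [0.499  0.1977 0.0507] F [-0.5 -0.5  0. ] gap 0.0856 t 7.97
shift [0.0017 0.0012 0.0457] turn [-0.0037  0.0004 -0.0031]
```

View pics/side7.png

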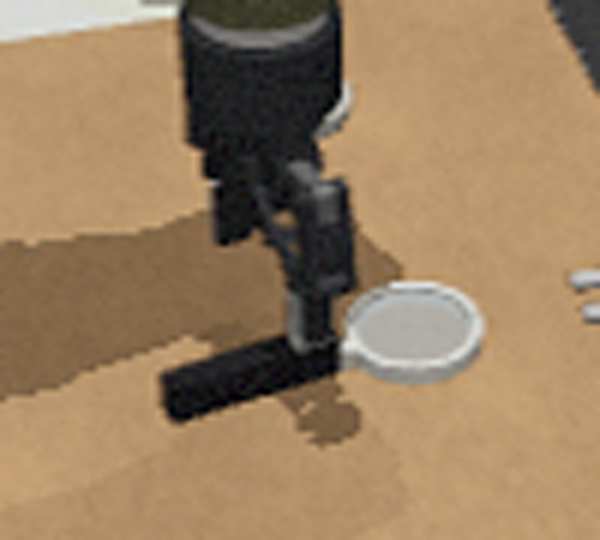

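View pics/t6v.png

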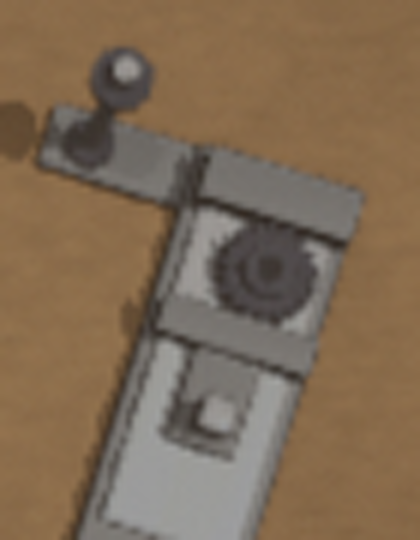

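carry_out(
  plan=[
    {"x": 0.0015,"y": 0.001,"z": 0.015,"ax": -0.0035,"ay": 0,"az": -0.003,"hand": 1},
    {"x": 0.0015,"y": 0.001,"z": 0.03,"ax": -0.0035,"ay": 0,"az": -0.003,"hand": 1},
    {"x": 0.0015,"y": 0.001,"z": 0.043,"ax": -0.0035,"ay": 0,"az": -0.003,"hand": 1},
    {"x": 0.0015,"y": 0.001,"z": 0.043,"ax": -0.0035,"ay": 0,"az": -0.003,"hand": 1},
    {"x": 0.0015,"y": 0.001,"z": 0.043,"ax": -0.0035,"ay": 0,"az": -0.003,"hand": 1},
    {"x": 0.0015,"y": 0.001,"z": 0.043,"ax": -0.0035,"ay": 0,"az": -0.003,"hand": 1},
  ],
)

```text
clock: 8.52
tcp_pos: [0.5012, 0.1997, 0.0096]
orientation: [0.001, 0.632, 0.775, 0.001]
wrist_force: [0.1, 0.5, 0.4]
finger_gap: 0.0854
```

```bash
python3 -c "
from h import *
go(.4997,.1995,.005,101.6)
p=(360+268/6-.42,125+267/6-.42)
print('hub',onz('top',*p,.056),'peg',onz('top',360+213/6-.42,125+413/6-.42,.08))
im=cv2.imread('pics/side5.png');cv2.imwrite('pics/x.png',cv2.resize(im[195:300,330:400],None,fx=6,fy=6,interpolation=2))
"
```

```text
tcp [0.5012 0.1997 0.0096] F [0.1 0.5 0.4] gap 0.0854 t 8.52
shift [ 0.0001 -0.0015  0.0046] turn [ 0.0031  0.0002 -0.    ]
hub [ 0.579231   -0.22475083  0.056     ] peg [ 0.51377752 -0.19594307  0.08      ]
```

carry_out(
  plan=[
    {"x": 0,"y": -0.0015,"z": 0.004,"ax": 0.003,"ay": 0,"az": 0,"hand": 0.3},
    {"x": 0,"y": -0.0015,"z": 0.004,"ax": 0.003,"ay": 0,"az": 0,"hand": 0.3},
    {"x": 0,"y": -0.0015,"z": 0.004,"ax": 0.003,"ay": 0,"az": 0,"hand": 0.3},
    {"x": 0,"y": -0.0015,"z": 0.004,"ax": 0.003,"ay": 0,"az": 0,"hand": 0},
    {"x": 0,"y": -0.0015,"z": 0.004,"ax": 0.003,"ay": 0,"az": 0,"hand": 0},
    {"x": 0,"y": -0.0015,"z": 0.004,"ax": 0.003,"ay": 0,"az": 0,"hand": 0},
    {"x": 0,"y": -0.0015,"z": 0.004,"ax": 0.003,"ay": 0,"az": 0,"hand": 0},
    {"x": 0,"y": -0.0015,"z": 0.004,"ax": 0.003,"ay": 0,"az": 0,"hand": 0},
  ],
  squeeze=60,
)

```text
clock: 9.18
tcp_pos: [0.5, 0.1995, 0.0059]
orientation: [0.0, 0.632, 0.775, 0.0]
wrist_force: [-0.6, -0.1, 4.0]
finger_gap: 0.0144
```

```bash
python3 -c "
from h import *
go(.4997,.1995,.005,101.6)
cv2.imwrite('pics/side8.png',cv2.resize(viewer.read_camera('side')[110:200,250:350,::-1],None,fx=6,fy=6,interpolation=2))
"
```

```text
tcp [0.5    0.1995 0.0059] F [-0.6 -0.1  4. ] gap 0.0144 t 9.18
shift [ 0.0001 -0.0003  0.0009] turn [0.0007 0.0002 0.    ]
```

View pics/side8.png

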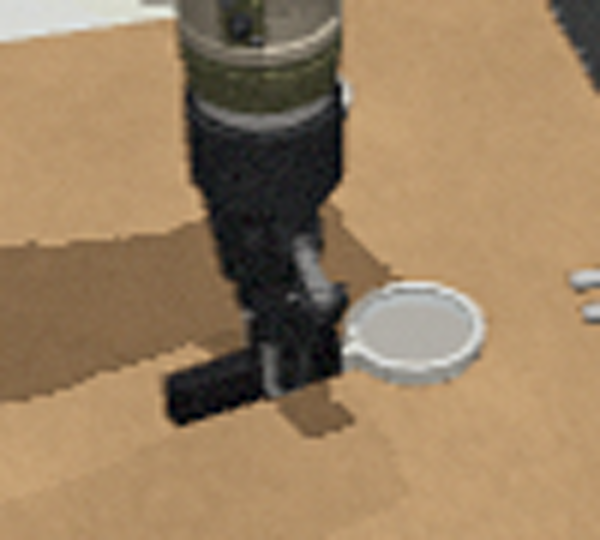

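carry_out(
  plan=[
    {"x": 0,"y": 0,"z": -0.01,"ax": 0,"ay": 0,"az": 0,"hand": 0},
    {"x": 0,"y": 0,"z": -0.025,"ax": 0,"ay": 0,"az": 0,"hand": 0},
    {"x": 0,"y": 0,"z": -0.045,"ax": 0,"ay": 0,"az": 0,"hand": 0},
    {"x": 0,"y": 0,"z": -0.07,"ax": 0,"ay": 0,"az": 0,"hand": 0},
    {"x": 0,"y": 0,"z": -0.1,"ax": 0,"ay": 0,"az": 0,"hand": 0},
    {"x": 0,"y": 0,"z": -0.13,"ax": 0,"ay": 0,"az": 0,"hand": 0},
    {"x": 0,"y": 0,"z": -0.16,"ax": 0,"ay": 0,"az": 0,"hand": 0},
    {"x": 0,"y": 0,"z": -0.19,"ax": 0,"ay": 0,"az": 0,"hand": 0},
    {"x": 0,"y": 0,"z": -0.21,"ax": 0,"ay": 0,"az": 0,"hand": 0},
    {"x": 0,"y": 0,"z": -0.22,"ax": 0,"ay": 0,"az": 0,"hand": 0},
    {"x": 0,"y": 0,"z": -0.225,"ax": 0,"ay": 0,"az": 0,"hand": 0},
    {"x": 0,"y": 0,"z": -0.225,"ax": 0,"ay": 0,"az": 0,"hand": 0},
  ],
)

```text
clock: 10.23
tcp_pos: [0.4999, 0.1995, 0.2314]
orientation: [0.001, 0.632, 0.775, 0.0]
wrist_force: [0.7, -0.6, -1.3]
finger_gap: 0.0148
```

```bash
python3 -c "
from h import *
go(.5055,-.2003,.23,71.6)
print(status.get_state()['ft_torque'])
cv2.imwrite('pics/side9.png',cv2.resize(viewer.read_camera('side')[60:180,230:370,::-1],None,fx=5,fy=5,interpolation=2))
"
```

```text
tcp [0.4999 0.1995 0.2314] F [ 0.7 -0.6 -1.3] gap 0.0148 t 10.23
shift [-0.3928 -0.0749  0.0013] turn [ 1.500e-03 -2.000e-04  5.236e-01]
[ 0.04534702  0.01946217 -0.01296161]
```

View pics/side9.png

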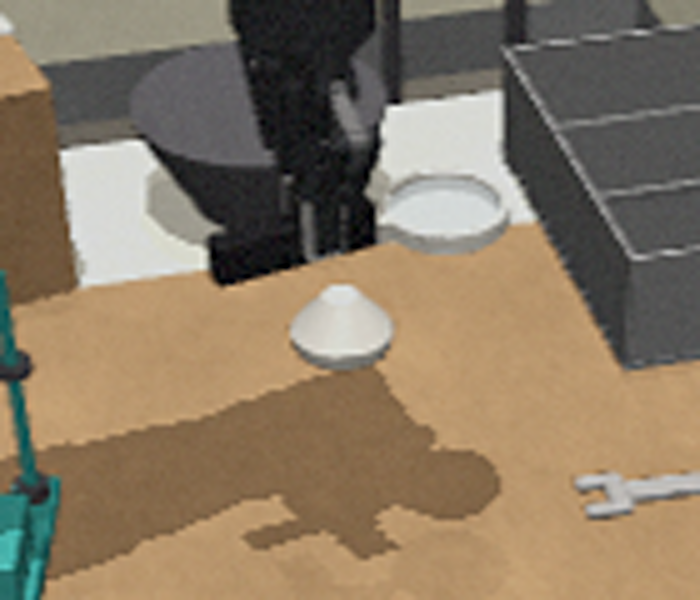

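carry_out(
  plan=[
    {"x": -0.015,"y": -0.003,"z": 0,"ax": 0,"ay": 0,"az": 0.02,"hand": 0},
    {"x": -0.04,"y": -0.008,"z": 0,"ax": 0,"ay": 0,"az": 0.053,"hand": 0},
    {"x": -0.07,"y": -0.013,"z": 0,"ax": 0,"ay": 0,"az": 0.093,"hand": 0},
    {"x": -0.1,"y": -0.019,"z": 0,"ax": 0,"ay": 0,"az": 0.133,"hand": 0},
    {"x": -0.135,"y": -0.026,"z": 0,"ax": 0,"ay": 0,"az": 0.18,"hand": 0},
    {"x": -0.17,"y": -0.032,"z": 0,"ax": 0,"ay": 0,"az": 0.227,"hand": 0},
    {"x": -0.205,"y": -0.039,"z": 0,"ax": 0,"ay": 0,"az": 0.273,"hand": 0},
    {"x": -0.24,"y": -0.046,"z": 0,"ax": 0,"ay": 0,"az": 0.32,"hand": 0},
    {"x": -0.275,"y": -0.052,"z": 0,"ax": 0,"ay": 0,"az": 0.367,"hand": 0},
    {"x": -0.305,"y": -0.058,"z": 0,"ax": 0,"ay": 0,"az": 0.407,"hand": 0},
    {"x": -0.325,"y": -0.062,"z": 0,"ax": 0,"ay": 0,"az": 0.433,"hand": 0},
    {"x": -0.335,"y": -0.064,"z": 0,"ax": 0,"ay": 0,"az": 0.447,"hand": 0},
  ],
)

```text
clock: 11.28
tcp_pos: [0.503, -0.144, 0.228]
orientation: [-0.001, 0.789, 0.614, -0.001]
wrist_force: [1.0, 0.9, -0.6]
finger_gap: 0.0146
```

```bash
python3 -c "
from h import *
go(.5055,-.2003,.23,71.6)
"
```

```text
tcp [ 0.503 -0.144  0.228] F [ 1.   0.9 -0.6] gap 0.0146 t 11.28
shift [-0.054   0.0163 -0.0021] turn [-0.0039  0.0005  0.0724]
```

carry_out(
  plan=[
    {"x": -0.015,"y": 0.005,"z": -0.002,"ax": -0.002,"ay": 0,"az": 0.02,"hand": 0},
    {"x": -0.03,"y": 0.01,"z": -0.002,"ax": -0.004,"ay": 0,"az": 0.045,"hand": 0},
    {"x": -0.045,"y": 0.014,"z": -0.002,"ax": -0.004,"ay": 0,"az": 0.06,"hand": 0},
    {"x": -0.052,"y": 0.016,"z": -0.002,"ax": -0.004,"ay": 0,"az": 0.072,"hand": 0},
    {"x": -0.054,"y": 0.0163,"z": -0.002,"ax": -0.004,"ay": 0,"az": 0.072,"hand": 0},
    {"x": -0.054,"y": 0.0163,"z": -0.002,"ax": -0.004,"ay": 0,"az": 0.072,"hand": 0},
    {"x": -0.054,"y": 0.0163,"z": -0.002,"ax": -0.004,"ay": 0,"az": 0.072,"hand": 0},
  ],
)

```text
clock: 11.87
tcp_pos: [0.5052, -0.1993, 0.2294]
orientation: [-0.001, 0.811, 0.586, -0.0]
wrist_force: [0.1, -0.8, -1.8]
finger_gap: 0.0146
```

```bash
python3 -c "
from h import *
go(.5055,-.2003,.175,71.6)
cv2.imwrite('pics/side10.png',cv2.resize(viewer.read_camera('side')[140:300,290:420,::-1],None,fx=3.7,fy=3.7,interpolation=2))
"
```

```text
tcp [ 0.5052 -0.1993  0.2294] F [ 0.1 -0.8 -1.8] gap 0.0146 t 11.87
shift [-0.0009  0.0007  0.0544] turn [-0.0011 -0.0002  0.0014]
```

View pics/side10.png

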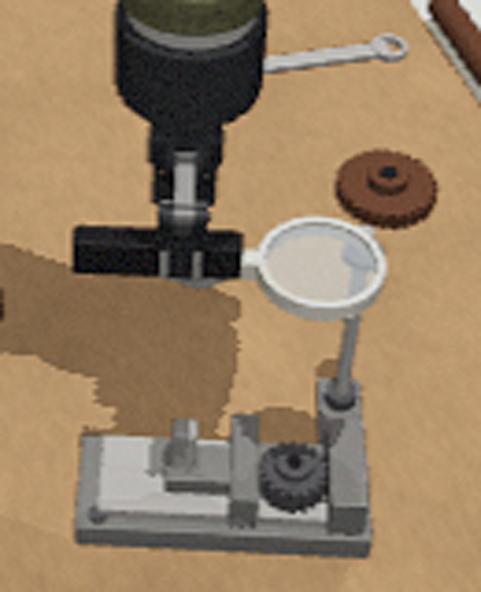

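Good. Descend to TCP z 0.155 in steps.

carry_out(
  plan=[
    {"x": -0.001,"y": 0.0007,"z": 0.01,"ax": -0.001,"ay": 0,"az": 0.001,"hand": 0},
    {"x": -0.001,"y": 0.0007,"z": 0.022,"ax": -0.001,"ay": 0,"az": 0.001,"hand": 0},
    {"x": -0.001,"y": 0.0007,"z": 0.036,"ax": -0.001,"ay": 0,"az": 0.001,"hand": 0},
    {"x": -0.001,"y": 0.0007,"z": 0.05,"ax": -0.001,"ay": 0,"az": 0.001,"hand": 0},
    {"x": -0.001,"y": 0.0007,"z": 0.062,"ax": -0.001,"ay": 0,"az": 0.001,"hand": 0},
    {"x": -0.001,"y": 0.0007,"z": 0.07,"ax": -0.001,"ay": 0,"az": 0.001,"hand": 0},
    {"x": -0.001,"y": 0.0007,"z": 0.0744,"ax": -0.001,"ay": 0,"az": 0.001,"hand": 0},
    {"x": -0.001,"y": 0.0007,"z": 0.0744,"ax": -0.001,"ay": 0,"az": 0.001,"hand": 0},
    {"x": -0.001,"y": 0.0007,"z": 0.0744,"ax": -0.001,"ay": 0,"az": 0.001,"hand": 0},
    {"x": -0.001,"y": 0.0007,"z": 0.0744,"ax": -0.001,"ay": 0,"az": 0.001,"hand": 0},
  ],
)

```text
clock: 12.75
tcp_pos: [0.5061, -0.2005, 0.156]
orientation: [0.001, 0.811, 0.585, 0.0]
wrist_force: [-0.2, 0.5, -1.5]
finger_gap: 0.0148
```

```bash
python3 -c "
from h import *
go(.5055,-.2003,.155,71.6)
for n in('side','top'):
    im=viewer.read_camera(n)[:,:,::-1]; cv2.imwrite('pics/%s11.png'%n,im)
    b=(340,190,400,290) if n=='side' else (350,120,450,220)
    cv2.imwrite('pics/%s11z.png'%n,cv2.resize(im[b[1]:b[3],b[0]:b[2]],None,fx=6,fy=6,interpolation=2))
"
```

```text
tcp [ 0.5061 -0.2005  0.156 ] F [-0.2  0.5 -1.5] gap 0.0148 t 12.75
shift [ 0.     -0.0007  0.001 ] turn [0.0016 0.0002 0.0008]
```

View pics/side11z.png

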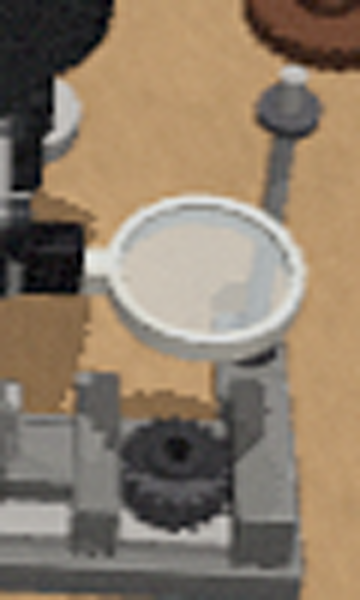

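View pics/top11z.png

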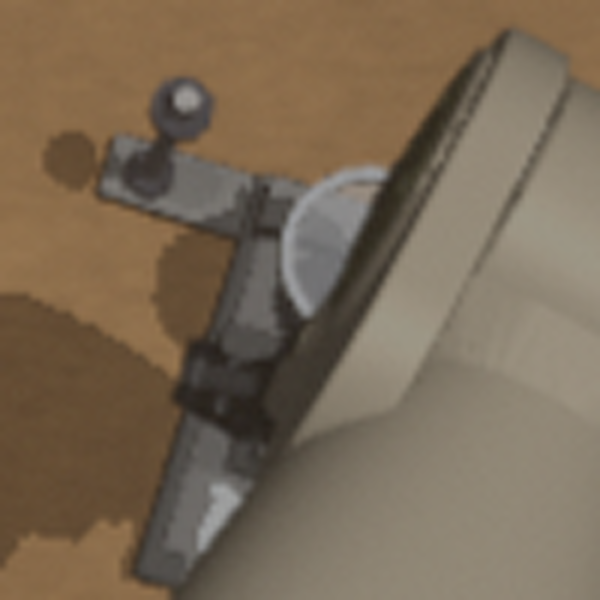

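Run:
```python
from h import *
np.set_printoptions(precision=4,suppress=True)
s=status.get_state();t=s["tcp_pos"];w=s["orientation"];Rt=R.from_quat([w[1],w[2],w[3],w[0]])
off=np.array([0,.0777,.0]) # lens ahead along tool y
L=t+Rt.apply(off); print("lens pred",L, "loupe x tilt z", Rt.apply([0,1,0])[2], Rt.apply([1,0,0])[2])
hub=np.array([.5792,-.2248,.056])
print("side lens pred",proj("side",L),"meas",(340+208/6-.42,190+276/6-.42))
print("side hub pred",proj("side",hub),"meas",(340+180/6-.42,190+448/6-.42))
im=cv2.imread("pics/side11.png").astype(int)[190:290,340:400]
m=(im.min(2)>190).astype(np.uint8)
n,l,st,ce=cv2.connectedComponentsWithStats(m); print(st[:,:])
k=1+np.argmax(st[1:,4]);c=max(cv2.findContours((l==k).astype(np.uint8),0,1)[0],key=cv2.contourArea)
print(cv2.boundingRect(c),cv2.fitEllipse(c))
# predicted silhouette box of rim outer cylinder
a=np.linspace(0,2*np.pi,90)
pp=np.array([proj("side",L+[.036*np.cos(q),.036*np.sin(q),dz]) for dz in(-.006,.006) for q in a]);print("pred box",pp.min(0),pp.max(0))
pt=np.array([proj("side",L+[.036*np.cos(q),.036*np.sin(q),.006]) for q in a],np.float32);print("pred top ell",cv2.fitEllipse(pt))
pt=np.array([proj("top",L+[.036*np.cos(q),.036*np.sin(q),.006]) for q in a],np.float32);print("pred top cam",cv2.fitEllipse(pt))
pb=np.array([proj("side",L+[.036*np.cos(q),.036*np.sin(q),.006]) for q in a]); print(pb.min(0),pb.max(0))
im=cv2.imread("pics/top11.png")[120:220,350:450]
A=[(282,250),(288,215),(305,192),(330,175),(365,167),(288,285),(303,316)]
P=np.array([onz("top",350+x/6-.42,120+y/6-.42,L[2]+.006)[:2] for x,y in A])
from scipy.optimize import least_squares
print("top fit",least_squares(lambda c:np.hypot(*(P-c).T)-.036,L[:2]).x, least_squares(lambda c:np.hypot(*(P-c).T)-.036,L[:2]).fun)
```

```text
lens pred [ 0.5799 -0.2251  0.1562] loupe x tilt z 0.0018021641839498998 -0.0002808273632720359
side lens pred [373.3713 234.9402] meas (374.24666666666667, 235.58)
side hub pred [369.2891 263.2079] meas (369.58, 264.24666666666667)
[[   0    0   60  100 5846]
 [  48   11    2    1    2]
 [  10   14    1    1    1]
 [  12   17    1    1    1]
 [   9   22    1    1    1]
 [  14   33   37   24  149]]
(14, 33, 37, 24) ((33.289283752441406, 44.36221694946289), (22.916425704956055, 33.72527313232422), 97.6720199584961)
pred box [356.6898 221.0121] [390.2632 249.5241]
pred top ell ((373.649169921875, 233.4520263671875), (24.66830062866211, 33.41170883178711), 98.50027465820312)
pred top cam ((411.2528991699219, 162.4191131591797), (29.761695861816406, 30.37525749206543), 113.75615692138672)
[357.0279 221.0121] [390.2632 245.898 ]
top fit [ 0.5805 -0.2256] [-0.0006  0.0006  0.0004  0.0001 -0.0004 -0.0008  0.0006]
```

Run:
```python
from h import *
np.set_printoptions(precision=4,suppress=True)
print(tri((374.25,235.58),proj("top",[.5805,-.2256,.1562])))
im=cv2.imread("pics/side11.png");cv2.imwrite("pics/d.png",cv2.resize(im[195:220,375:400],None,fx=24,fy=24,interpolation=2))
cv2.imwrite("pics/e.png",cv2.resize(im[215:260,350:400],None,fx=14,fy=13,interpolation=2))
```

```text
(array([ 0.5812, -0.226 ,  0.1546]), np.float64(0.000960764320072803))
```

View pics/d.png

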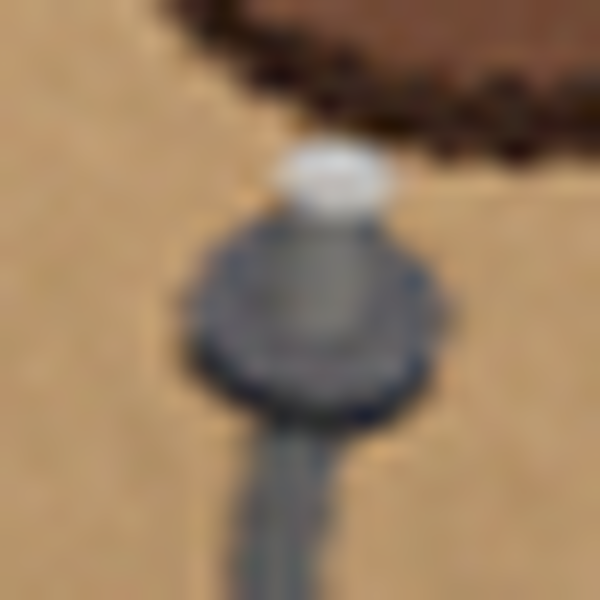

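View pics/e.png

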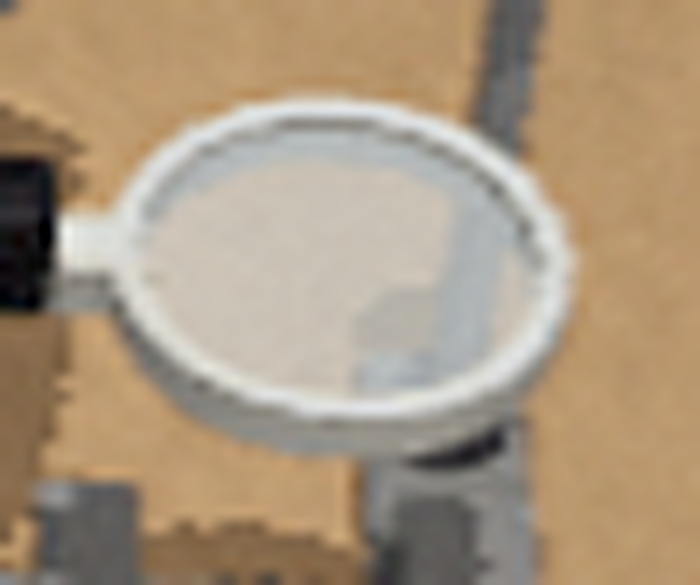

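carry_out(
  plan=[
    {"x": 0,"y": -0.0007,"z": 0.0006,"ax": 0.001,"ay": 0,"az": 0,"hand": 0},
    {"x": 0,"y": -0.0014,"z": 0.0012,"ax": 0.0016,"ay": 0,"az": 0,"hand": 0},
    {"x": 0,"y": -0.0014,"z": 0.0012,"ax": 0.0016,"ay": 0,"az": 0,"hand": 0},
    {"x": 0,"y": -0.0014,"z": 0.0012,"ax": 0.0016,"ay": 0,"az": 0,"hand": 0},
    {"x": 0,"y": -0.0014,"z": 0.0012,"ax": 0.0016,"ay": 0,"az": 0,"hand": 0},
    {"x": 0,"y": -0.0014,"z": 0.0012,"ax": 0.0016,"ay": 0,"az": 0,"hand": 0},
    {"x": 0,"y": -0.0014,"z": 0.0012,"ax": 0.0016,"ay": 0,"az": 0,"hand": 0},
    {"x": 0,"y": -0.0014,"z": 0.0012,"ax": 0.0016,"ay": 0,"az": 0,"hand": 0},
  ],
)

```text
clock: 13.52
tcp_pos: [0.5048, -0.2002, 0.1548]
orientation: [0.0, 0.811, 0.585, -0.0]
wrist_force: [0.1, -0.1, -1.9]
finger_gap: 0.0143
```

```bash
python3 -c "
from h import *
go(.5048,-.2001,.155,71.6)
s=status.get_state();w=s['orientation'];Rt=R.from_quat([w[1],w[2],w[3],w[0]])
print('lens',s['tcp_pos']+Rt.apply([0,.0777,0]),np.abs(s['qvel']).max())
im=viewer.read_camera('side')[:,:,::-1]
cv2.imwrite('pics/side12.png',im)
print(status.get_state()['tcp_pos'])
"
```

```text
tcp [ 0.5048 -0.2002  0.1548] F [ 0.1 -0.1 -1.9] gap 0.0143 t 13.52
shift [ 0.0001 -0.     -0.0002] turn [0.0001 0.0003 0.0007]
lens [ 0.57855075 -0.22465355  0.15483299] 0.0011199103212844582
[ 0.50484105 -0.2002114   0.15483854]
```

View pics/side12.png

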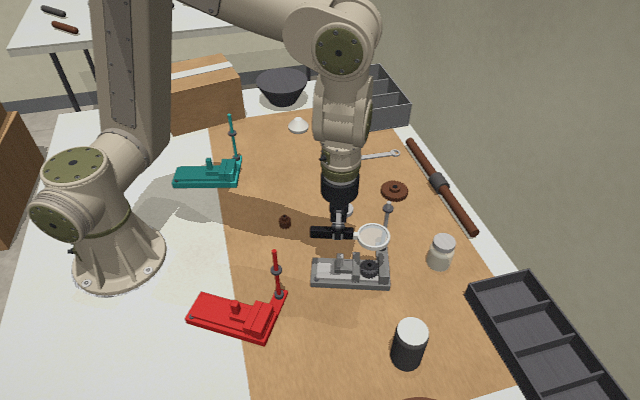

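```bash
python3 -c "
from workcell import env
print(env.hand_in())"
```

```text
the job is handed in; nothing more can be done
None
```

The gear is clamped in the grey vise and the loupe is held level above it. I handed the job in at about 13.6 s, with the arm still gripping the loupe.

- **Clamping:** I pinched the loose jaw's peg and slid the jaw about 25 mm. It stopped moving while the wrist force rose to about 15 N sideways, and the later pictures show the gear against both jaws. I released the peg with no load left on it.
- **Loupe position:** From the measured arm pose, the lens centre is at (0.5786, -0.2247, 0.1548) m, with tilt under 0.001 rad and the arm steady. The camera put the clamped gear's hub at (0.5792, -0.2248) m, so the lens is centred to within about 1 mm.
- **Disc height:** My picture measurements gave 0.1557 m, slightly above the stated 0.155 m limit, so I aimed for 0.155 m.
- **Disagreements:** The side and top cameras disagreed by about 3–4 mm, so I relied on differences within the same view. From those I made one last correction of 1.4 mm back and 1.2 mm down. After that move I checked it only from the arm pose and one side picture, because the arm blocks the top camera there.
- **Other parts:** In the last side picture the disc looks unmoved on its post. The parts still in view look untouched, and I saw no contact between the loupe and the vise or gear.

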